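# Close the cocktail shaker, then lift off only its cap

### The job

Get the small slim cocktail shaker ready to pour: pick up its strainer top with the little cap still sitting on it, lower the two together onto the open slim tin until the collar sits fully down on the rim, gently and not dropped, and let go of it. Then lift the cap alone straight up, leaving the strainer top seated and undisturbed and the tin standing where it was, and finish while still holding the cap upright, at least 5 cm clear above the strainer top and directly over it. Leave everything else on the cart where it stands.

Things in the scene. Friction and masses are not known exactly. Their poses are not given: they have to be found in the camera images.
- shaker_tin: slim open aluminium shaker tin, loose, upright, empty, about 0.3 kg: 145 mm tall, outside diameter 49 mm at the foot widening to 60 mm at the rim, wall 2.8 mm (mouth 54 mm wide). Origin at the centre of its underside, z up. Its slimness and bare aluminium tell it from the big wide stainless tin
- tin_rim (a point): centre of the tin's mouth at the height of the rim, 145 mm above the shelf; z along the tin's axis
- strainer_top: round aluminium strainer top (inner lid), loose, 0.1 kg, standing on its plug, cap on. From below: solid plug 20 mm long, 50 mm wide (41 mm at the foot), fits the mouth with 2 mm to spare all round; collar 63 mm wide, 15 mm tall, sits on the rim; cone to a flat shoulder 42 mm wide, 45 mm above the foot; perforated neck 29 mm wide, 17 mm tall. Origin: centre of the foot, z up
- strainer_collar (a point): centre of the strainer top's collar half-way up the collar, 27.5 mm above the plug's foot: where to grip it (63 mm wide)
- strainer_seat (a point): centre of the collar's underside, 20 mm above the plug's foot; it meets tin_rim when the strainer top is fully down on the tin; z along the strainer top's axis
- strainer_shoulder (a point): centre of the strainer top at the height of its flat shoulder, 45 mm above the plug's foot (25 mm above the collar's underside), where the cap's rim rests; z along the strainer top's axis
- shaker_cap: small round aluminium cap (the outer lid) of the shaker, loose, about 0.04 kg, 38 mm wide and 32 mm tall, open below, bevelled at its closed top. It sits loosely over the strainer top's neck, rim on the shoulder, nothing locks or grips it; with it on, the assembly is 77 mm tall. Origin at the centre of its open rim, z up
- cap_middle (a point): centre of the cap, half-way up, 16 mm above its rim
- cap_rim (a point): centre of the cap's open lower rim; it meets strainer_shoulder when the cap is on; z along the cap's axis
- cap_jar: bystander: open glass jar of stainless bottle caps, 86 mm wide, 104 mm tall; origin at the centre of its underside, as for all bystanders
- measuring_cup: bystander: clear plastic measuring cup with a side handle, 76 mm wide, 85 mm tall
- jigger: bystander: small steel double-cone jigger, 43 mm wide, 76 mm tall
- funnel: bystander: steel funnel standing mouth down, 100 mm wide, 115 mm tall
- boston_tin: bystander: big open stainless mixing tin, 92 mm wide at the rim, 165 mm tall
- tumbler: bystander: glass tumbler, 80 mm wide, 88 mm tall
- bottle: bystander: green glass bottle with a paper label, 72 mm wide, 254 mm tall

How it is judged:
By the outcome, as a careful person would: the job done as asked, in the order asked, and still so for the second after the job is handed in, while the arm keeps its last pose, push and grip.
It also fails if it takes over 58 s, if anything falls off the work surface, if the arm or the gripper's body presses on something with over 40 N, if the wrist force passes 120 N, or if a joint passes its speed limit or range.

### The arm

A 6-joint arm with a two-finger parallel gripper is mounted at the origin on the work surface. World frame = base frame: x ahead of the robot, y to its left, z up, the work surface at z = 0. Lengths are in m, angles in rad, forces in N, time in s.
With the tool pointing down it reaches from about 0.35 to 0.85 m from the base axis. Payload 8.1 kg.
Tool frame: the origin (TCP) lies at the centre of the arm's flange, where the gripper is bolted on; the fingertips stand 186 mm ahead of it and the grasp point (between the pads) lies 167 mm ahead of it; z points along the fingers, y is the line along which they close (so a half turn about z gives the same grasp; the last joint's range is limited). The gripper opens to 93 mm and grips with 3 to 60 N. Pads are 15 mm wide; open, the fingers measure 128 mm over their backs; the gripper's body (75 mm by 188 mm) begins 65 mm behind the grasp point.
Start: joints at [-1.212, 0.13, 1.488, -0, 1.523, -0.085], TCP at [0.258, -0.542, 0.405] pointing down, gripper open.
Joint ranges: [-2.96, 2.96], [-0.89, 2.26], [0.02, 2.5], [-1.34, 4.48], [0, 2.73], [-2.66, 2.66]. Speed limits (rad/s): [2.39, 2.39, 2.79, 3.14, 3.14, 3.14].

### API

Orientations are given as a rotation vector (axis times angle).
In Python, from plant import robot gives the robot as it stands.
- The arm moves only by the tool apply_moves, never from a script. Its argument "series" is a list of rows, each a list of 2 entries, a list of its own where there are three numbers: the shift along the tool's x, y, z in mm, then the turn, a rotation vector about the tool's x, y, z in rad. A call has 1 to 12 rows; each row shifts and turns the commanded pose from where the row before left it, along the tool's axes as they then stand; what a row does not reach is not made up. A row lasts 1/12 s, in which the tool goes at most 41.7 mm and 7.16 degrees, less where a joint would pass 70% of its speed; a pose out of reach is approached as far as the arm can. A call is refused whole if a number of a shift passes 41.7 or a number of a turn 0.125, either way. A call with a gripper value outside its range is refused whole. "claw" is the opening, from 0 (shut) to 1 (fully open), set as the call begins (left out, the last holds). The fingers move at their own pace and stop on an object; "newtons" is the grip in N (left out, the last holds). Time passes only in rows, so rows that do not move let the fingers close. It gives the time, the measured TCP pose, the force, the opening and the grip force at its end, in the units of the state.
- robot.read_state(): the state, without advancing time (a new reading comes with each control period).
- robot.read_camera(name): name is "scene" or "top" or "wrist"; returns (picture, depth): 384x512x3 uint8, blue, green, red; 384x512 float32, m along the optical axis (not along the pixel's ray), 0 where there is no reading.
- robot.calibration(name): a dict with "fx", "fy", "cx", "cy" (pixels), "extrinsics" (4x4, takes a point from world to camera coordinates). Camera axes: x right, y down, z forward; pixel columns grow to the right and rows downward; lengths in m; the calibration is good to about 2 mm. A picture is of the moment at which its call begins: read the wrist's pose just before it. calibration takes no time and is no camera call; for the wrist camera it gives the pose at the moment of the call.
- robot.close_job(): hands the job in; it is judged then, once.
The state is a dict: "t": time; "q": joint angles; "dq": joint speeds; "joint_torque": joint torques, N m; "tool_pos": TCP position; "orientation": TCP orientation; "force": force on the tool from outside, world axes, zero at the start; "wrist_torque": the same for the moment, N m; "opening": finger opening in m; "gripper_force": force on a finger pad.
Only numpy, scipy, OpenCV 4.12 (cv2) and the standard library are available. Lean on these libraries where they do the work, as an engineer would, in place of code of your own. Each camera call takes 0.05 s, during which the arm holds its last target. There are 200 camera calls.

## Working session

There is one attempt and no reset: what is moved stays moved. The work goes in short steps, Python scripts to look and compute and a tool call to move; the robot and the scene stay as the last step left them, time stands still between calls to the robot, and variables do not carry over. Pictures are saved under pics/ and viewed, at most 10 in all, crops included, and the job is handed in when it is done.

Besides the shell and the picture viewer there is one more tool, called after "Emit:" by a JSON object that holds its "method" and its "body", one argument or row to a line. apply_moves: Moves the arm, as the interface text tells. Its arguments: {"type":"object","properties":{"series":{"type":"array"},"claw":{"type":"number"},"newtons":{"type":"number"}},"required":["series"]}

```bash
mkdir -p pics; cat > h.py <<'E'
import numpy as np, cv2
from plant import robot
def grab(n,tag=None):
    c=robot.calibration(n); im,d=robot.read_camera(n)
    if tag: cv2.imwrite(f'pics/{tag}.png',im); np.savez(f'pics/{tag}.npz',d=d,im=im,E=c['extrinsics'],K=[c[k] for k in('fx','fy','cx','cy')])
    return im,d,c
def cloud(d,E,K):
    fx,fy,cx,cy=K; v,u=np.indices(d.shape)
    P=np.stack([(u-cx)/fx*d,(v-cy)/fy*d,d],-1); E=np.asarray(E)
    return (P-E[:3,3])@E[:3,:3]
def load(tag):
    z=np.load(f'pics/{tag}.npz'); return z['im'],z['d'],cloud(z['d'],z['E'],z['K'])
E
python3 - <<'E'
from h import *
for n in('scene','top'): grab(n,n)
a=cv2.imread('pics/scene.png');b=cv2.imread('pics/top.png')
s=robot.read_state();print(s['tool_pos'],s['orientation'],s['t'],s['force'])
E
```

```text
[ 0.25755427 -0.54167559  0.40381184] [-3.06298099e+00 -6.90996447e-01  3.61833635e-04] 0.1 [-1.03611627  0.03624867 -0.10818353]
```

View pics/scene.png

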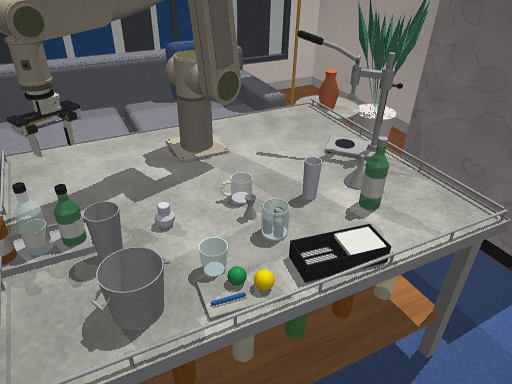

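View pics/top.png

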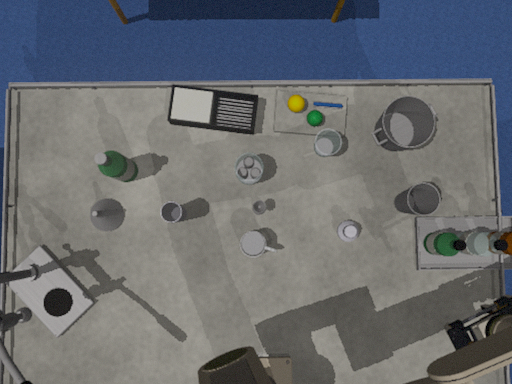

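The strainer top with its cap is at scene (165,215) and top (348,231). The slim tin is at scene (312,178) and top (172,212). The Boston tin is the wide one at top (424,198).

```bash
python3 - <<'E'
from h import *
for tag,boxes in (('top',{'str':(348,231,22),'tin':(172,212,22)}),('scene',{'str':(165,215,22),'tin':(312,178,32)})):
    im,d,P=load(tag)
    for n,(u,v,r) in boxes.items():
        Q=P[v-r:v+r,u-r:u+r].reshape(-1,3); Q=Q[(d[v-r:v+r,u-r:u+r].ravel()>0)]
        print(tag,n,len(Q),'zmax',Q[:,2].max())
        for a,b in ((.01,.02),(.02,.035),(.045,.07),(.07,.1),(.1,.13),(.135,.155)):
            S=Q[(Q[:,2]>a)&(Q[:,2]<b)]
            if len(S)>5: print(a,b,len(S),S.min(0).round(4),S.max(0).round(4),((S.min(0)+S.max(0))/2).round(4))
# all objects above 2cm near, from top
im,d,P=load('top')
m=((P[...,2]>.03)&(d>0)&(P[...,2]<.4)).astype('uint8')
n,L,st,c=cv2.connectedComponentsWithStats(m)
for i in range(1,n):
    if st[i,4]>40:
        Q=P[L==i];print(c[i].round(),Q.min(0).round(3),Q.max(0).round(3))
E
```

```text
top str 1930 zmax 0.08197890514461202
0.02 0.035 51 [ 0.4545 -0.3079  0.0211] [ 0.5145 -0.2481  0.0348] [ 0.4845 -0.278   0.028 ]
0.045 0.07 52 [ 0.4608 -0.3021  0.0451] [ 0.5052 -0.2546  0.0697] [ 0.483  -0.2784  0.0574]
0.07 0.1 124 [ 0.467  -0.2965  0.0709] [ 0.499  -0.2607  0.082 ] [ 0.483  -0.2786  0.0764]
top tin 1928 zmax 0.15072695690336074
0.01 0.02 17 [0.5236 0.2084 0.0108] [0.5631 0.2538 0.0185] [0.5434 0.2311 0.0146]
0.02 0.035 25 [0.5203 0.2058 0.021 ] [0.5654 0.2536 0.0349] [0.5428 0.2297 0.028 ]
0.045 0.07 51 [0.5168 0.204  0.0465] [0.5664 0.2546 0.0697] [0.5416 0.2293 0.0581]
0.07 0.1 64 [0.519  0.2026 0.0707] [0.5676 0.2565 0.1   ] [0.5433 0.2296 0.0854]
0.1 0.13 74 [0.5153 0.202  0.1003] [0.5688 0.2577 0.1291] [0.542  0.2298 0.1147]
0.135 0.155 87 [0.5149 0.2007 0.1353] [0.5705 0.2596 0.1507] [0.5427 0.2302 0.143 ]
scene str 1931 zmax 0.07916434676642746
0.01 0.02 21 [ 0.489  -0.3114  0.0102] [ 0.5107 -0.2557  0.0199] [ 0.4999 -0.2835  0.0151]
0.02 0.035 88 [ 0.4536 -0.3123  0.0203] [ 0.5143 -0.2509  0.0349] [ 0.484  -0.2816  0.0276]
0.045 0.07 81 [ 0.4776 -0.2999  
[... 933 characters left out ...]
532  0.03 ] [ 0.865 -0.341  0.146]
[314. 117.] [ 0.801 -0.21   0.031] [ 0.85  -0.161  0.066]
[328. 140.] [ 0.706 -0.255  0.03 ] [ 0.783 -0.177  0.092]
[115. 165.] [0.64  0.354 0.031] [0.71  0.425 0.259]
[248. 167.] [ 0.628 -0.028  0.03 ] [0.713 0.056 0.109]
[419. 199.] [ 0.525 -0.508  0.03 ] [ 0.614 -0.416  0.168]
[171. 211.] [0.515 0.201 0.03 ] [0.571 0.26  0.151]
[259. 206.] [ 0.54  -0.032  0.046] [0.575 0.003 0.078]
[103. 214.] [0.508 0.417 0.03 ] [0.574 0.483 0.117]
[347. 230.] [ 0.455 -0.308  0.03 ] [ 0.514 -0.248  0.082]
[257. 246.] [ 0.413 -0.064  0.03 ] [0.485 0.044 0.091]
[226. 360.] [ 0.164 -0.002  0.246] [0.217 0.138 0.4  ]
[507. 374.] [ 0.031 -0.743  0.031] [ 0.087 -0.73   0.044]
```

```bash
cat >> h.py <<'E'
from scipy.spatial.transform import Rotation as Ro
def togo(p,head=None):
    s=robot.read_state(); R=Ro.from_rotvec(s['orientation']).as_matrix()
    print('t',s['t'],'pos',s['tool_pos'].round(4) if hasattr(s['tool_pos'],'round') else s['tool_pos'],'shift mm',(R.T@(np.array(p)-s['tool_pos'])*1000).round(1),'tilt z',R[:,2].round(4),'open',s['opening'])
    Rd=np.array([[np.cos(.444),np.sin(.444),0],[np.sin(.444),-np.cos(.444),0],[0,0,-1]])
    print('turn',Ro.from_matrix(R.T@Rd).as_rotvec().round(4))
E
python3 -c "
from h import *
togo([.484,-.280,.345]);print(robot.read_state()['opening'])"
```

```text
t 0.1 pos [ 0.2576 -0.5417  0.4038] shift mm [ 316.9 -139.    59.1] tilt z [-6.0e-04  1.5e-03 -1.0e+00] open 0.0928185170831823
turn [-0.0016 -0.0001 -0.0002]
0.0928185170831823
```

Emit:
{"method": "apply_moves", "body": {
  "series": [
    [[13,-6,0],[0,0,0]],
    [[26,-11,0],[0,0,0]],
    [[32,-14,0],[0,0,0]],
    [[32,-14,0],[0,0,0]],
    [[32,-14,0],[0,0,0]],
    [[32,-14,0],[0,0,0]],
    [[32,-14,9],[0,0,0]],
    [[32,-14,10],[0,0,0]],
    [[32,-14,10],[0,0,0]],
    [[26,-12,10],[0,0,0]],
    [[18,-8,10],[0,0,0]],
    [[10,-4,10],[0,0,0]]
  ],
  "claw": 1
}}

```text
t: 1.1
tool_pos: [0.4856, -0.2773, 0.345]
orientation: [-3.063, -0.695, -0.0]
force: [0.4, 0.2, -0.2]
opening: 0.0929
gripper_force: 0.0
```

```bash
python3 - <<'E'
from h import *
im,d,c=grab('wrist','w1')
P=cloud(d,c['extrinsics'],[c[k] for k in('fx','fy','cx','cy')])
togo([.484,-.280,.345])
E_=c['extrinsics'];print('cam',(-E_[:3,:3].T@E_[:3,3]).round(3))
for a,b in ((.02,.035),(.045,.07),(.07,.085)):
    m=(d>0)&(P[...,2]>a)&(P[...,2]<b)&(abs(P[...,0]-.484)<.06)&(abs(P[...,1]+.28)<.06); S=P[m]
    if len(S)>5: print(a,len(S),S.min(0).round(4),S.max(0).round(4),((S.min(0)+S.max(0))/2).round(4))
E
```

```text
t 1.15 pos [ 0.4855 -0.2767  0.3425] shift mm [-2.8  2.3 -2.5] tilt z [-0.0021  0.0029 -1.    ] open 0.09295420728755836
turn [-0.0035  0.0006  0.0027]
cam [ 0.562 -0.24   0.325]
0.02 177 [ 0.4513 -0.313   0.02  ] [ 0.5126 -0.2506  0.035 ] [ 0.4819 -0.2818  0.0275]
0.045 543 [ 0.4691 -0.3032  0.045 ] [ 0.5034 -0.2596  0.07  ] [ 0.4863 -0.2814  0.0575]
0.07 1613 [ 0.462  -0.2997  0.07  ] [ 0.4994 -0.2621  0.0793] [ 0.4807 -0.2809  0.0747]
```

View pics/w1.png

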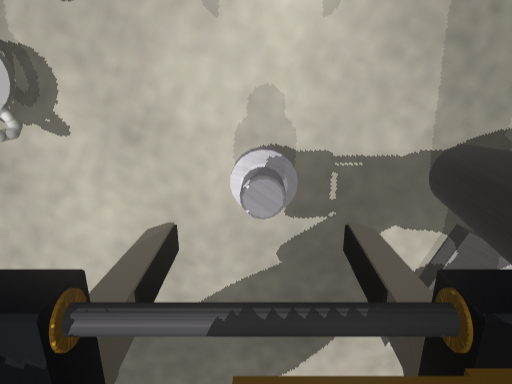

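The strainer top is centred at pixel (265,185), between the open fingers. That fits a position of about (0.482,-0.281). Descending.

Emit:
{"method": "apply_moves", "body": {
  "series": [
    [[-3,1,8],[0,0,0]],
    [[-2,1,15],[0,0,0]],
    [[0,0,16],[0,0,0]],
    [[0,0,16],[0,0,0]],
    [[0,0,16],[0,0,0]],
    [[0,0,15],[0,0,0]],
    [[0,0,14],[0,0,0]],
    [[0,0,12],[0,0,0]],
    [[0,0,10],[0,0,0]],
    [[0,0,8],[0,0,0]],
    [[0,0,0],[0,0,0]],
    [[0,0,0],[0,0,0]]
  ]
}}

```text
t: 2.15
tool_pos: [0.4804, -0.2844, 0.2156]
orientation: [-3.064, -0.691, 0.001]
force: [-0.8, -0.0, -0.1]
opening: 0.0932
gripper_force: 0.0
```

```bash
python3 - <<'E'
from h import *
im,d,c=grab('wrist','w2')
togo([.482,-.281,.1945])
P=cloud(d,c['extrinsics'],[c[k] for k in('fx','fy','cx','cy')])
for a,b in ((.02,.035),(.07,.085)):
    m=(d>0)&(P[...,2]>a)&(P[...,2]<b)&(abs(P[...,0]-.484)<.05)&(abs(P[...,1]+.28)<.04); S=P[m]
    if len(S)>5: print(a,len(S),S.min(0).round(4),S.max(0).round(4),((S.min(0)+S.max(0))/2).round(4))
E
```

```text
t 2.2 pos [ 0.4808 -0.2845  0.2162] shift mm [ 2.6 -2.6 21.7] tilt z [ 5.e-04 -4.e-04 -1.e+00] open 0.0930945301668186
turn [ 0.0006 -0.0003 -0.0003]
0.02 764 [ 0.4534 -0.313   0.0201] [ 0.5129 -0.2401  0.035 ] [ 0.4831 -0.2765  0.0275]
0.07 4948 [ 0.4537 -0.2993  0.07  ] [ 0.4997 -0.24    0.085 ] [ 0.4767 -0.2697  0.0775]
```

View pics/w2.png

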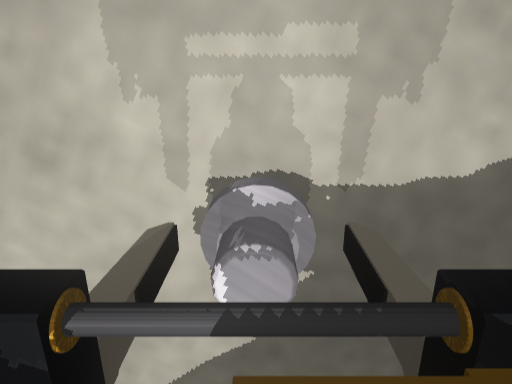

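The strainer top is centred between the fingers at pixel (258,240). Final descent, then close.

Emit:
{"method": "apply_moves", "body": {
  "series": [
    [[1,-1,5],[0,0,0]],
    [[1,-1,6],[0,0,0]],
    [[0,0,5],[0,0,0]],
    [[0,0,3],[0,0,0]],
    [[0,0,2],[0,0,0]],
    [[0,0,0],[0,0,0]],
    [[0,0,0],[0,0,0]],
    [[0,0,0],[0,0,0]]
  ]
}}

```text
t: 2.87
tool_pos: [0.4816, -0.2816, 0.1949]
orientation: [3.064, 0.691, 0.0]
force: [0.7, 1.7, -0.0]
opening: 0.0931
gripper_force: 0.0
```

Emit:
{"method": "apply_moves", "body": {
  "series": [
    [[0,0,0],[0,0,0]],
    [[0,0,0],[0,0,0]],
    [[0,0,0],[0,0,0]],
    [[0,0,0],[0,0,0]],
    [[0,0,0],[0,0,0]],
    [[0,0,0],[0,0,0]],
    [[0,0,0],[0,0,0]],
    [[0,0,0],[0,0,0]]
  ],
  "claw": 0.5,
  "newtons": 15
}}

```text
t: 3.53
tool_pos: [0.4816, -0.2815, 0.1948]
orientation: [3.064, 0.691, 0.0]
force: [-0.8, -0.2, 0.5]
opening: 0.0623
gripper_force: 15.0
```

Emit:
{"method": "apply_moves", "body": {
  "series": [
    [[0,0,-3],[0,0,0]],
    [[0,0,-7],[0,0,0]],
    [[0,0,-12],[0,0,0]],
    [[0,0,-18],[0,0,0]],
    [[0,0,-23],[0,0,0]],
    [[0,0,-25],[0,0,0]],
    [[0,0,-25],[0,0,0]],
    [[0,0,-24],[0,0,0]],
    [[0,0,-22],[0,0,0]],
    [[0,0,-17],[0,0,0]],
    [[0,0,-10],[0,0,0]],
    [[0,0,-4],[0,0,0]]
  ]
}}

```text
t: 4.53
tool_pos: [0.4819, -0.2817, 0.3879]
orientation: [3.062, 0.691, 0.004]
force: [1.1, 0.8, -0.5]
opening: 0.0621
gripper_force: 15.0
```

```bash
python3 -c "
from h import *
togo([.542,.229,.387]);togo([.542,.150,.387])"
```

```text
t 4.5333 pos [ 0.4819 -0.2817  0.3879] shift mm [ 2.736e+02 -4.354e+02 -1.000e-01] tilt z [ 0.0034 -0.0024 -1.    ] open 0.06213801092826525
turn [ 0.0036 -0.0021 -0.0002]
t 4.5333 pos [ 0.4819 -0.2817  0.3879] shift mm [ 2.397e+02 -3.641e+02  1.000e-01] tilt z [ 0.0034 -0.0024 -1.    ] open 0.06213801092826525
turn [ 0.0036 -0.0021 -0.0002]
```

Emit:
{"method": "apply_moves", "body": {
  "series": [
    [[3,-4,0],[0,0,0]],
    [[5,-8,0],[0,0,0]],
    [[8,-12,0],[0,0,0]],
    [[11,-16,0],[0,0,0]],
    [[13,-20,0],[0,0,0]],
    [[13,-20,0],[0,0,0]],
    [[13,-20,0],[0,0,0]],
    [[13,-20,0],[0,0,0]],
    [[13,-20,0],[0,0,0]],
    [[13,-20,0],[0,0,0]],
    [[13,-20,0],[0,0,0]],
    [[13,-20,0],[0,0,0]]
  ]
}}

```text
t: 5.53
tool_pos: [0.5133, -0.0421, 0.3832]
orientation: [-3.063, -0.692, 0.003]
force: [-0.6, -0.4, -1.1]
opening: 0.062
gripper_force: 15.0
```

Emit:
{"method": "apply_moves", "body": {
  "series": [
    [[13,-20,0],[0,0,0]],
    [[13,-20,0],[0,0,0]],
    [[13,-20,0],[0,0,0]],
    [[13,-20,0],[0,0,0]],
    [[13,-20,0],[0,0,0]],
    [[13,-20,0],[0,0,0]],
    [[12,-16,0],[0,0,0]],
    [[9,-12,0],[0,0,0]],
    [[6,-9,0],[0,0,0]],
    [[4,-5,0],[0,0,0]],
    [[2,-2,0],[0,0,0]],
    [[0,0,0],[0,0,0]]
  ]
}}

```text
t: 6.53
tool_pos: [0.5436, 0.1515, 0.3842]
orientation: [3.064, 0.692, -0.001]
force: [0.0, 0.3, -1.4]
opening: 0.0622
gripper_force: 15.0
```

```bash
python3 - <<'E'
from h import *
im,d,c=grab('wrist','w3')
togo([.542,.229,.387])
P=cloud(d,c['extrinsics'],[c[k] for k in('fx','fy','cx','cy')])
m=(d>0)&(P[...,2]>.135)&(P[...,2]<.15)&(abs(P[...,0]-.542)<.05)&(abs(P[...,1]-.229)<.05); S=P[m]
print(len(S),S.min(0).round(4),S.max(0).round(4),((S.min(0)+S.max(0))/2).round(4))
grab('scene','s3')
E
```

```text
t 6.5833 pos [0.5437 0.151  0.3844] shift mm [ 32.  -71.2  -2.6] tilt z [-6.e-04 -3.e-04 -1.e+00] open 0.06214286476889251
turn [ 0.      0.0007 -0.0001]
1856 [0.5112 0.1986 0.135 ] [0.5706 0.2577 0.1476] [0.5409 0.2281 0.1413]
```

View pics/w3.png

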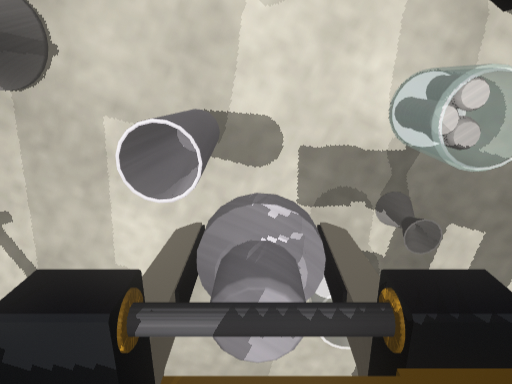

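The tin's rim shows at pixel (158,159). The held strainer's collar is centred near (262,250), with the cap still on. Next I get their offset in this same camera image.

```bash
python3 - <<'E'
from h import *
from scipy.optimize import least_squares
im,d,P=load('w3')
R=Ro.from_rotvec(robot.read_state()['orientation']).as_matrix(); tp=np.array(robot.read_state()['tool_pos'])
def hull_fit(S,r,n):
    H=cv2.convexHull(S[:,:2].astype(np.float32))[:,0]
    f=least_squares(lambda p:np.hypot(*(H-p[:2]).T)-(r if r else p[2]),[*H.mean(0)]+([] if r else [.03]),loss='soft_l1',f_scale=.001)
    print(n,len(S),len(H),f.x.round(4),'res',np.abs(f.fun).mean().round(5),'z',np.percentile(S[:,2],[5,50,95]).round(4));return f.x
near=(abs(P[...,0]-.542)<.05)&(abs(P[...,1]-.229)<.05)&(d>0)
t=hull_fit(P[near&(P[...,2]>.139)&(P[...,2]<.15)],None,'rim');t=hull_fit(P[near&(P[...,2]>.139)&(P[...,2]<.15)],.03,'rim')
v,u=np.indices(d.shape)
# tool-frame coordinates of held thing
T=(P-tp)@R
m=(d>0)&(u>195)&(u<330)&(v>190)&(v<300)&(T[...,2]>.13)&(T[...,2]<.18)
print(np.histogram(T[m][:,2],bins=np.arange(.1,.19,.005)))
for a,b in ((.155,.163),(.16,.175)):
    S=T[m&(T[...,2]>a)&(T[...,2]<b)&(abs(T[...,1])<.04)]
    print('colarea',S.min(0).round(4),S.max(0).round(4))
    # leading edge points along x: top arc
    S2=S[(abs(S[:,1])<.026)]; bins=np.digitize(S2[:,1],np.arange(-.026,.027,.004))
    E=np.array([S2[bins==k][S2[bins==k][:,0].argmax()] for k in np.unique(bins)])
    f=least_squares(lambda p:np.hypot(*(E[:,:2]-p).T)-.0315,[0,0],loss='soft_l1',f_scale=.001);print('collar tool xy',f.x.round(4),np.abs(f.fun).mean())
print('rim in tool', ((np.array([t[0],t[1],.145])-tp)@R).round(4))
E
```

```text
rim 1521 53 [0.5409 0.2283 0.0297] res 0.00013 z [0.14   0.1449 0.1463]
rim 1521 53 [0.5409 0.2283] res 0.0003 z [0.14   0.1449 0.1463]
(array([   0,    0,    0,    0,    0,    0,  558,  498,  449, 1177, 2614,
       2630,  504,  405,  389,   89,    0]), array([0.1  , 0.105, 0.11 , 0.115, 0.12 , 0.125, 0.13 , 0.135, 0.14 ,
       0.145, 0.15 , 0.155, 0.16 , 0.165, 0.17 , 0.175, 0.18 , 0.185]))
colarea [-0.0191 -0.0326  0.155 ] [0.0318 0.0319 0.163 ]
collar tool xy [ 0.0001 -0.0012] 0.00012240965700516194
colarea [-0.0169 -0.0347  0.16  ] [0.0318 0.0342 0.175 ]
collar tool xy [ 0.0001 -0.0013] 0.0001405287886602395
rim in tool [ 0.0309 -0.0714  0.2395]
```

Emit:
{"method": "apply_moves", "body": {
  "series": [
    [[2,-4,0],[0,0,0]],
    [[4,-9,0],[0,0,0]],
    [[5,-12,0],[0,0,0]],
    [[6,-13,0],[0,0,0]],
    [[5,-12,0],[0,0,0]],
    [[4,-10,0],[0,0,0]],
    [[3,-6,0],[0,0,0]],
    [[2,-4,0],[0,0,0]],
    [[0,0,0],[0,0,0]],
    [[0,0,0],[0,0,0]],
    [[0,0,0],[0,0,0]]
  ]
}}

```text
t: 7.55
tool_pos: [0.5418, 0.2273, 0.3847]
orientation: [3.064, 0.691, -0.0]
force: [0.3, 0.5, -1.0]
opening: 0.0622
gripper_force: 15.0
```

```bash
cat > m.py <<'E'
from h import *
import sys
from scipy.optimize import least_squares
tag=sys.argv[1]
grab('wrist',tag); im,d,P=load(tag); s=robot.read_state()
R=Ro.from_rotvec(s['orientation']).as_matrix(); tp=np.array(s['tool_pos']); T=(P-tp)@R
print('pos',tp.round(4),'tilt',R[:,2].round(4),'F',np.round(s['force'],1))
def arc(S,r):
    b=np.digitize(S[:,1],np.arange(-.024,.025,.004)); E=np.array([S[b==k][S[b==k][:,0].argmax()] for k in np.unique(b)])
    f=least_squares(lambda p:np.hypot(*(E[:,:2]-p).T)-r,[0,0],loss='soft_l1',f_scale=.001); print(len(S),f.x.round(4),np.abs(f.fun).mean().round(5))
k=(d>0)&(abs(T[...,1])<.024)&(abs(T[...,0])<.05)
arc(T[k&(T[...,2]>.155)&(T[...,2]<.17)],.0315)
q=T[k&(P[...,2]>.139)&(P[...,2]<.149)]
if len(q)>5: arc(q,.0300)
im,d,c=grab('scene'); cv2.imwrite(f'pics/{tag}s.png',cv2.resize(im[90:240,240:400],None,fx=3.5,fy=3.5,interpolation=cv2.INTER_CUBIC))
E
python3 m.py w4
```

```text
pos [0.5418 0.2272 0.3847] tilt [-1.e-04 -2.e-04 -1.e+00] F [ 0.6 -0.1 -1.2]
2198 [-0.0001 -0.0004] 0.0002
419 [-0.0007 -0.0014] 0.00016
```

View pics/w4s.png

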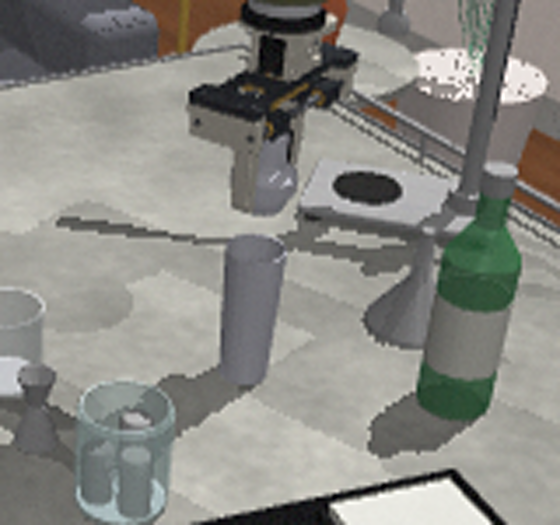

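The strainer top, cap on, is above the tin, whose rim sits at crop (253,245). The rim lies about (-0.6,-1.0) mm off in tool axes. I correct for that and lower.

Emit:
{"method": "apply_moves", "body": {
  "series": [
    [[-0.5,-0.8,2],[0,0,0]],
    [[0,0,5],[0,0,0]],
    [[0,0,6],[0,0,0]],
    [[0,0,6],[0,0,0]],
    [[0,0,6],[0,0,0]],
    [[0,0,5],[0,0,0]],
    [[0,0,4],[0,0,0]],
    [[0,0,2],[0,0,0]],
    [[0,0,0],[0,0,0]],
    [[0,0,0],[0,0,0]]
  ]
}}

```text
t: 8.48
tool_pos: [0.541, 0.2282, 0.3487]
orientation: [-3.065, -0.691, 0.0]
force: [0.5, -0.3, -1.8]
opening: 0.0624
gripper_force: 15.0
```

```bash
python3 m.py w5
```

```text
pos [0.541  0.2282 0.349 ] tilt [ 4.e-04  1.e-04 -1.e+00] F [ 0.2  0.5 -1.4]
2282 [-0.0002 -0.0004] 0.00023
597 [-0.0004 -0.0003] 0.0002
```

Alignment is now within 0.3 mm. Lowering slowly.

Emit:
{"method": "apply_moves", "body": {
  "series": [
    [[0,0,2],[0,0,0]],
    [[0,0,3],[0,0,0]],
    [[0,0,3],[0,0,0]],
    [[0,0,3],[0,0,0]],
    [[0,0,3],[0,0,0]],
    [[0,0,3],[0,0,0]],
    [[0,0,2],[0,0,0]],
    [[0,0,2],[0,0,0]],
    [[0,0,2],[0,0,0]],
    [[0,0,1],[0,0,0]],
    [[0,0,0],[0,0,0]],
    [[0,0,0],[0,0,0]]
  ]
}}

```text
t: 9.58
tool_pos: [0.541, 0.2282, 0.3248]
orientation: [-3.065, -0.691, -0.0]
force: [0.7, 0.3, -0.5]
opening: 0.0623
gripper_force: 15.0
```

```bash
python3 m.py w6
```

```text
pos [0.541  0.2282 0.3249] tilt [ 2.e-04  1.e-04 -1.e+00] F [ 0.1 -0.2 -1.4]
2262 [-0.0001 -0.0004] 0.00018
287 [-0.0003 -0.0003] 0.00023
```

About 5 mm remain and there is no contact force yet.

Emit:
{"method": "apply_moves", "body": {
  "series": [
    [[0,0,1],[0,0,0]],
    [[0,0,1],[0,0,0]],
    [[0,0,1],[0,0,0]],
    [[0,0,0.7],[0,0,0]],
    [[0,0,0.5],[0,0,0]],
    [[0,0,0],[0,0,0]],
    [[0,0,0],[0,0,0]]
  ]
}}

```text
t: 10.27
tool_pos: [0.5409, 0.2282, 0.3205]
orientation: [-3.065, -0.691, 0.0]
force: [0.4, 0.4, -0.2]
opening: 0.0627
gripper_force: 15.0
```

Emit:
{"method": "apply_moves", "body": {
  "series": [
    [[0,0,0.5],[0,0,0]],
    [[0,0,0],[0,0,0]],
    [[0,0,0],[0,0,0]]
  ]
}}

```text
t: 10.52
tool_pos: [0.541, 0.2282, 0.32]
orientation: [3.065, 0.691, -0.0]
force: [0.7, -0.6, -1.3]
opening: 0.0622
gripper_force: 15.0
```

Emit:
{"method": "apply_moves", "body": {
  "series": [
    [[0,0,0.5],[0,0,0]],
    [[0,0,0],[0,0,0]],
    [[0,0,0],[0,0,0]]
  ]
}}

```text
t: 10.77
tool_pos: [0.541, 0.2282, 0.3199]
orientation: [-3.064, -0.691, -0.001]
force: [-0.2, -0.3, 1.8]
opening: 0.0619
gripper_force: 15.0
```

Emit:
{"method": "apply_moves", "body": {
  "series": [
    [[0,0,0.4],[0,0,0]],
    [[0,0,0],[0,0,0]],
    [[0,0,0],[0,0,0]]
  ]
}}

```text
t: 11.02
tool_pos: [0.5412, 0.2283, 0.3199]
orientation: [-3.064, -0.691, -0.002]
force: [0.0, 0.3, 5.5]
opening: 0.0621
gripper_force: 15.0
```

Contact came at 0.3199, exactly the predicted seating height, with 5.5 N. Releasing.

Emit:
{"method": "apply_moves", "body": {
  "series": [
    [[0,0,-0.4],[0,0,0]],
    [[0,0,0],[0,0,0]]
  ]
}}

```text
t: 11.18
tool_pos: [0.541, 0.2282, 0.3199]
orientation: [-3.065, -0.691, -0.001]
force: [-0.5, -0.4, 4.1]
opening: 0.062
gripper_force: 15.0
```

Emit:
{"method": "apply_moves", "body": {
  "series": [
    [[0,0,0],[0,0,0]],
    [[0,0,0],[0,0,0]],
    [[0,0,0],[0,0,0]],
    [[0,0,0],[0,0,0]],
    [[0,0,0],[0,0,0]],
    [[0,0,0],[0,0,0]]
  ],
  "claw": 1
}}

```text
t: 11.68
tool_pos: [0.5409, 0.2281, 0.3193]
orientation: [3.065, 0.691, -0.001]
force: [0.2, 0.9, -0.2]
opening: 0.0923
gripper_force: 0.0
```

```bash
python3 m.py w7; python3 - <<'E'
from h import *
im,d,c=grab('scene'); P=cloud(d,c['extrinsics'],[c[k] for k in('fx','fy','cx','cy')])
im,d,P=load('w7')
m=(d>0)&(abs(P[...,0]-.541)<.035)&(abs(P[...,1]-.228)<.03)
print(np.histogram(P[m][:,2],bins=np.arange(.13,.215,.005)))
E
```

```text
pos [0.5409 0.2282 0.3194] tilt [-2.e-04 -0.e+00 -1.e+00] F [-0.2  0.6 -0.2]
2063 [-0.     -0.0005] 0.00017
262 [ 0.0016 -0.0005] 0.00017
(array([ 195,  191,   36,  267,  344,  372, 2404, 2531, 1280,  448,  500,
        561,  632,  799, 3202,    0]), array([0.13 , 0.135, 0.14 , 0.145, 0.15 , 0.155, 0.16 , 0.165, 0.17 ,
       0.175, 0.18 , 0.185, 0.19 , 0.195, 0.2  , 0.205, 0.21 ]))
```

View pics/w7s.png

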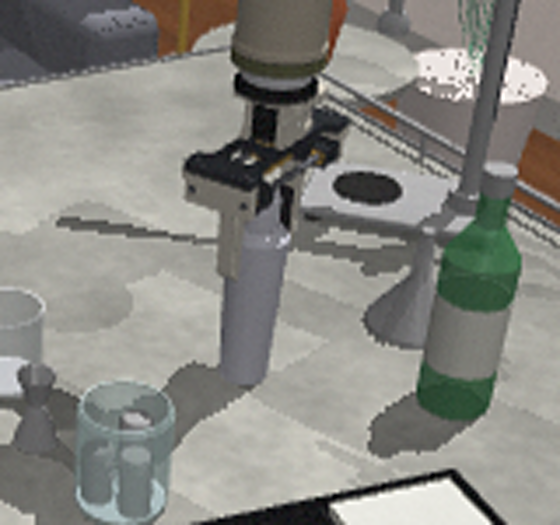

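The strainer top is seated on the tin, seam at crop (262,238), with the cap on and the fingers open. Raising to cap height and measuring the cap.

Emit:
{"method": "apply_moves", "body": {
  "series": [
    [[0,0,-2],[0,0,0]],
    [[0,0,-5],[0,0,0]],
    [[0,0,-7],[0,0,0]],
    [[0,0,-8],[0,0,0]],
    [[0,0,-8],[0,0,0]],
    [[0,0,-6],[0,0,0]],
    [[0,0,-3],[0,0,0]],
    [[0,0,-0.5],[0,0,0]],
    [[0,0,0],[0,0,0]],
    [[0,0,0],[0,0,0]]
  ]
}}

```text
t: 12.67
tool_pos: [0.5408, 0.2281, 0.3586]
orientation: [3.065, 0.691, -0.001]
force: [0.4, -0.5, 0.1]
opening: 0.0931
gripper_force: 0.0
```

```bash
python3 - <<'E'
from h import *
from scipy.optimize import least_squares
grab('wrist','w8'); im,d,P=load('w8'); s=robot.read_state()
R=Ro.from_rotvec(s['orientation']).as_matrix(); tp=np.array(s['tool_pos']); T=(P-tp)@R
print(tp.round(4),R[:,2].round(4))
def arc(S,r):
    w=r*.75
    b=np.digitize(S[:,1],np.arange(-w,w,.003)); E=np.array([S[b==k][S[b==k][:,0].argmax()] for k in np.unique(b)])
    f=least_squares(lambda p:np.hypot(*(E[:,:2]-p).T)-r,[0,0],loss='soft_l1',f_scale=.001); print(len(S),f.x.round(4),np.abs(f.fun).mean().round(5))
k=(d>0)&(abs(T[...,0])<.05)
arc(T[k&(abs(T[...,1])<.024)&(P[...,2]>.147)&(P[...,2]<.160)],.0315)
arc(T[k&(abs(T[...,1])<.014)&(P[...,2]>.176)&(P[...,2]<.19)],.019)
E
```

```text
[0.5408 0.2281 0.3585] [-9.e-04 -3.e-04 -1.e+00]
453 [ 0.0001 -0.0003] 0.00015
558 [-0.0001 -0.0015] 0.00013
```

Emit:
{"method": "apply_moves", "body": {
  "series": [
    [[0,-1,-1],[0,0,0]],
    [[0,0,0],[0,0,0]],
    [[0,0,0],[0,0,0]]
  ]
}}

```text
t: 12.97
tool_pos: [0.5405, 0.2291, 0.3599]
orientation: [3.065, 0.692, -0.0]
force: [1.1, 0.5, 0.3]
opening: 0.0927
gripper_force: 0.0
```

Emit:
{"method": "apply_moves", "body": {
  "series": [
    [[0,0,0],[0,0,0]],
    [[0,0,0],[0,0,0]],
    [[0,0,0],[0,0,0]],
    [[0,0,0],[0,0,0]],
    [[0,0,0],[0,0,0]],
    [[0,0,0],[0,0,0]],
    [[0,0,0],[0,0,0]],
    [[0,0,0],[0,0,0]],
    [[0,0,0],[0,0,0]],
    [[0,0,0],[0,0,0]]
  ],
  "claw": 0.3,
  "newtons": 6
}}

```text
t: 13.8
tool_pos: [0.5405, 0.2291, 0.36]
orientation: [-3.064, -0.691, -0.0]
force: [0.2, -0.1, 1.2]
opening: 0.0377
gripper_force: 6.0
```

Gripped at 37.7 mm, which matches the cap. Lifting straight up.

Emit:
{"method": "apply_moves", "body": {
  "series": [
    [[0,0,-1],[0,0,0]],
    [[0,0,-2],[0,0,0]],
    [[0,0,-3],[0,0,0]],
    [[0,0,-4],[0,0,0]],
    [[0,0,-4],[0,0,0]],
    [[0,0,-4],[0,0,0]],
    [[0,0,-4],[0,0,0]],
    [[0,0,-5],[0,0,0]],
    [[0,0,-6],[0,0,0]],
    [[0,0,-7],[0,0,0]],
    [[0,0,-8],[0,0,0]],
    [[0,0,-8],[0,0,0]]
  ]
}}

```text
t: 14.8
tool_pos: [0.5405, 0.2291, 0.417]
orientation: [-3.065, -0.691, -0.0]
force: [-0.0, -0.4, -0.1]
opening: 0.0377
gripper_force: 6.0
```

Emit:
{"method": "apply_moves", "body": {
  "series": [
    [[0,0,-8],[0,0,0]],
    [[0,0,-8],[0,0,0]],
    [[0,0,-8],[0,0,0]],
    [[0,0,-7],[0,0,0]],
    [[0,0,-6],[0,0,0]],
    [[0,0,-4],[0,0,0]],
    [[0,0.5,-2],[0,0,0]],
    [[0,0.5,0],[0,0,0]],
    [[0,0,0],[0,0,0]],
    [[0,0,0],[0,0,0]],
    [[0,0,0],[0,0,0]]
  ]
}}

```text
t: 15.72
tool_pos: [0.5409, 0.2282, 0.4584]
orientation: [3.065, 0.691, -0.001]
force: [0.8, -0.9, -0.8]
opening: 0.038
gripper_force: 6.0
```

```bash
python3 - <<'E'
from h import *
im,d,c=grab('scene','s9'); cv2.imwrite('pics/s9c.png',cv2.resize(im[90:240,240:400],None,fx=3.5,fy=3.5,interpolation=cv2.INTER_CUBIC))
s=robot.read_state();print(s['t'],s['tool_pos'],s['opening'],s['gripper_force'],s['force'])
_,d,P=load('s9')
m=(d>0)&(abs(P[...,0]-.541)<.04)&(abs(P[...,1]-.228)<.04)
for a,b in ((.005,.03),(.13,.144),(.147,.16),(.174,.188),(.268,.29)):
    S=P[m&(P[...,2]>a)&(P[...,2]<b)];print(a,len(S),((S.min(0)+S.max(0))/2).round(4),S.min(0).round(3),S.max(0).round(3))
E
```

```text
15.7667 [0.54089493 0.22813558 0.45849529] 0.03811357270159801 5.999996687751263 [-0.04159162 -0.09918892 -0.16759376]
0.005 78 [0.5492 0.2241 0.017 ] [0.531 0.202 0.005] [0.568 0.247 0.029]
0.13 59 [0.5499 0.2229 0.137 ] [0.526 0.197 0.13 ] [0.573 0.249 0.144]
0.147 74 [0.5473 0.2256 0.1535] [0.522 0.196 0.147] [0.573 0.256 0.16 ]
0.174 48 [0.5424 0.2275 0.1805] [0.528 0.213 0.174] [0.557 0.242 0.187]
0.268 85 [0.5469 0.2294 0.279 ] [0.531 0.194 0.268] [0.563 0.265 0.29 ]
```

View pics/s9c.png

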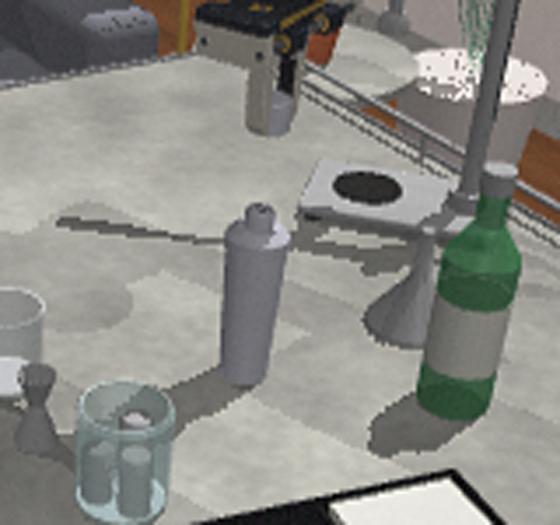

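The strainer top is seated on the tin with its neck at crop (260,215). The cap is held upright directly above it at (275,112). Handing in.

```bash
python3 -c "
from plant import robot
print(robot.close_job())"
```

```text
the job is handed in; nothing more can be done
None
```

The strainer top is seated on the slim tin, and the arm holds the cap upright about 8 cm clear above the strainer top and directly over it; the job was handed in at about 16 s.

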